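Fit the V-block insert, lock it, and hold the lens barrel pressed in the V

TASK

Drop the aluminium V-block into the pocket of the grey fixture so it sits fully home, and swing the red locking lever all the way shut over its foot. Then lay the lens barrel lengthwise in the V, centred on the block with its glass end pointing away from the lever, and finish while still gripping it and pressing it gently but firmly (10 to 20 N) down onto both bronze faces: do not let go. Leave the union, the tape reel and the screwdriver where they lie.

Things in the scene. Friction and masses are not known exactly. Their poses are not given: they have to be found in the camera images.
- fixture: Fixed grey base plate, 110 mm (its x) by 185 mm (its y, from -110 to +75 mm) by 20 mm thick, lying on the bench. Origin on the bench under the pocket's centre; z up. Its pocket is 12 mm deep, with tapered walls: 64 mm (x) by 134 mm (y) at the mouth, 58 by 128 mm at the floor. The lever stands at the plate's -y end.
- pocket (a point): Centre of the pocket's floor, 8 mm above the bench; axes as the fixture's. The V-block's origin comes here (2 mm play on each side at the floor).
- lever (a joint): Red turn lever on a vertical pivot, lying 2 to 10 mm above the plate. 0 = open (nose to fixture -x, knob arm to +x); grows clockwise seen from above; 1.571 = fully shut (34 mm nose to +y over the end of the block's foot, knob arm to -y). Starts at 0 to 0.25. Stays where it is left, no spring; about 1 N at the knob moves it.
- lever_hinge (a point): Point on the lever's pivot axis, at the height of point lever_knob.
- lever_knob (a point): Grip point on the axis of the lever's black upright knob: a round post 16 mm in diameter, its top 14 mm above this point; 60 mm from the pivot axis, 52 mm above the bench. The lever arm lies 22 mm below this point. The post may turn in the fingers' grip.
- vblock: Loose aluminium V-block, 0.4 to 0.65 kg, upright. Origin: centre of underside; z up; 90 degree V along y; same after a half turn. Foot 54 (x) x 124 (y) x 12 mm. On it two V cradles 46 mm wide in x, |y| 25 to 50 mm, tops at z 51 mm, V apex at z 34 mm; between them (|y| under 25 mm) a waist 26 mm wide in x, top at z 38 mm: grip the waist across x, fingers in the gap.
- strip_a: Bronze (gold-coloured) lining of the V on the block's +x side (a pair of 18 x 25 x 3 mm strips, one in each cradle, facing up and inward at 45 degrees). Origin and axes as the V-block's.
- strip_b: Bronze (gold-coloured) lining of the V on the block's -x side, the mirror image. Origin and axes as the V-block's.
- v_seat (a point): Where the barrel's centre comes when it lies seated in the middle of the V: 59.5 mm above the V-block's underside; axes as the V-block's.
- rest: Fixed yellow rest with two steel rods, 40 mm (x) by 110 mm (y), 22 mm high, on which the barrel lies at the start; end saddles at |y| over 42 mm, a plate 6 mm high between them. Origin at the centre of its underside, z up, rods along its y.
- barrel: Loose lens barrel: black cylinder, 36 mm in diameter, 120 mm long, 0.18 to 0.35 kg. Origin at its centre, on the axis; its axis is its y, glass end (orange band) at +y, thin steel connector at -y (sticks out 10 mm). It lies level on the rest, origin 37 mm above the bench; it can roll.
- lens (a point): Centre of the barrel's glass end face, 60 mm from its centre.
- union: Bystander: brass pipe union, 34 x 39 x 43 mm, standing. Origin at its underside.
- tape: Bystander: blue and white reel of thread tape, 62 mm in diameter, 19 mm high. Origin at its underside.
- screwdriver: Bystander: red screwdriver, 205 mm long along its y, 25 mm thick. Origin at its underside.
There are look-alikes about, which are no part of the job. What is shaped like the fixture but green is not meant.

How it is judged:
By the outcome, as a careful person would: the job done as asked, in the order asked, and still so for the second after the job is handed in, while the arm keeps its last pose, push and grip.
It also fails if it takes over 67 s, if anything falls off the work surface, if the arm or the gripper's body presses on something with over 40 N, if the wrist force passes 120 N, or if a joint passes its speed limit or range.

ROBOT

A 6-joint arm with a two-finger parallel gripper is mounted at the origin on a cart in front of the work surface, level with it; the furniture and walls round the work are solid. World frame = base frame: x ahead of the robot, y to its left, z up, the work surface at z = 0. Lengths are in mm, angles in rad, forces in N, time in s.
With the tool pointing down it reaches from about 300 to 875 mm from the base axis. Payload 4.2 kg.
Tool frame: the origin (TCP) lies midway between the tips of the shut fingers; the grasp point (between the pads) lies 19 mm behind it; z points along the fingers, y is the line along which they close (so a half turn about z gives the same grasp; the last joint's range is limited). The gripper opens to 85 mm and grips with 20 to 120 N. Pads are 22 mm wide; open, the fingers measure 114 mm over their backs; the gripper's body (76 mm by 85 mm) begins 54 mm behind the grasp point. The pads swing forward as they close: fully open they stand 13 mm farther back than shut.
Start: joints at [-1.277, 0.32, 1.565, -0, 1.257, -0.02], TCP at [177.491, -546.935, 231.338] pointing down, gripper open.
Joint ranges: [-3.11, 3.11], [-0.84, 2.01], [0.21, 2.61], [-1.34, 4.49], [0.05, 2.63], [-2.56, 2.56]. Speed limits (rad/s): [2.57, 2.57, 3.14, 3.14, 3.14, 3.14].

INTERFACE

Orientations are given as [roll, pitch, yaw] about the fixed x, y, z axes, in that order (R = Rz(yaw) Ry(pitch) Rx(roll)).
In Python, from cell import * gives the robot as it stands.
- The arm moves only by the shell command python3 -m creep 'ROWS'. ROWS is a JSON object of lists of equal length, an entry for each row: "xyz": the shift along the tool's x, y, z in m, a list of three; "turn": the turn, a rotation vector about the tool's x, y, z in degrees, a list of three; "jaw": the opening, from 0 (shut) to 1 (fully open). A call has 1 to 12 rows; each row is the pose to reach, as a shift and turn from the pose commanded when the call began, along the tool's axes at that moment; what a row does not reach only later rows make up. A row lasts 1/10 s, in which the tool goes at most 50 mm and 8.59 degrees, less where a joint would pass 70% of its speed; a pose out of reach is approached as far as the arm can. A call with a gripper value outside its range is refused whole. The fingers move at their own pace and stop on an object; the grip force is fixed at half the most. Time passes only in rows, so rows that repeat a pose let the fingers close. It gives the time, the measured TCP pose, the force, the opening and the grip force at its end, in the units of the state.
- read_state(): the state, without advancing time (a new reading comes with each control period).
- camera(name): name is "side" or "top" or "wrist"; returns the picture (400x640x3 uint8, red, green, blue); there is no depth.
- camera_info(name): a dict with "camera_matrix" (3x3 intrinsics, pixels), "D" ([k1, k2, p1, p2, k3] as OpenCV has them; the pictures are not rectified), "R" (3x3) and "t" (3): a world point X has camera coordinates R X + t; the wrist camera has in their place "tool_from_camera" (4x4, takes a point from camera to tool coordinates, whose origin is the TCP and whose axes are the flange's). Camera axes: x right, y down, z forward; pixel columns grow to the right and rows downward; lengths in mm; the calibration is good to about 2 mm. A picture is of the moment at which its call begins: read the wrist's pose just before it. camera_info takes no time and is no camera call.
- job_done(): hands the job in; it is judged then, once.
Trained networks look in the newest picture that a camera, given by its name, has taken for a name from the list of things; names that differ only in an ending like _2 or _b are one class to them, and where a whole thing is asked for, a point or a joint stands for the part that bears it (a point fixed in the world has none). Each returns a list of dicts, best first, with "conf" (0 to 1); they miss things now and then, are a little off and sometimes report something else, mostly with a low value. They report only what shows in the picture. A call takes as long as a camera call. They do not tell look-alikes from the thing itself.
- spot_in(camera, thing): "box" ([left, top, right, bottom] in pixels, round what is visible of it).
- pinpoint(camera, thing): "position" ([column, row] in pixels: a listed point, or the origin of a listed thing).
The state is a dict: "time_s": time; "q": joint angles; "qvel": joint speeds; "tau": joint torques, N m; "tool_pos": TCP position; "eef_rot": TCP orientation; "contact_force": force on the tool from outside, world axes, zero at the start; "moment": the same for the moment, N m; "width": finger opening in mm; "grip_force": force on a finger pad.
Only numpy, scipy, OpenCV 4.12 (cv2) and the standard library are available. Lean on these libraries where they do the work, as an engineer would, in place of code of your own. Each camera call takes 0.05 s, during which the arm holds its last target. There are 200 camera calls.

## Working session

There is one attempt and no reset: what is moved stays moved. The work goes in short steps, Python scripts to look and compute and a shell command to move; the robot and the scene stay as the last step left them, time stands still between calls to the robot, and variables do not carry over. Pictures are saved under pics/ and viewed, at most 10 in all, crops included, and the job is handed in when it is done.

```bash
mkdir -p pics; ls; cat > h.py <<'E'
from cell import *
import numpy as np, cv2
from scipy.spatial.transform import Rotation as Ro
def snap(n): 
    s=read_state(); im=camera(n); return s,im
def save(im,f): cv2.imwrite('pics/'+f,np.ascontiguousarray(im[:,:,::-1]))
def cam(n,s=None):
    i=camera_info(n); K=np.array(i['camera_matrix'],float); D=np.array(i['D'],float)
    if 'R' in i: R=np.array(i['R'],float); t=np.array(i['t'],float).ravel()
    else:
        T=np.array(i['tool_from_camera'],float); W=np.eye(4)
        W[:3,:3]=Ro.from_euler('xyz',s['eef_rot']).as_matrix(); W[:3,3]=s['tool_pos']
        C=np.linalg.inv(W@T); R=C[:3,:3]; t=C[:3,3]
    return K,D,R,t
def ray(c,p):
    K,D,R,t=c; u=cv2.undistortPoints(np.array([[p]],float),K,D)[0,0]
    d=R.T@np.array([u[0],u[1],1]); return -R.T@t,d/np.linalg.norm(d)
def atz(c,p,z):
    o,d=ray(c,p); return o+d*(z-o[2])/d[2]
def tri(obs):
    A=0;b=0
    for c,p in obs:
        o,d=ray(c,p); M=np.eye(3)-np.outer(d,d); A=A+M; b=b+M@o
    x=np.linalg.solve(A,b)
    return x,[float(np.linalg.norm((np.eye(3)-np.outer(d,d))@(x-o))) for o,d in (ray(c,p) for c,p in obs)]
def proj(c,X):
    K,D,R,t=c; return cv2.projectPoints(np.array(X,float).reshape(-1,3),cv2.Rodrigues(R)[0],t,K,D)[0][:,0]
E
python3 - <<'E'
from h import *
s,a=snap('top'); s,b=snap('side')
save(a,'top0.png');save(b,'side0.png')
print(s['eef_rot'],s['width'])
for n in ('top','side'):
  c=cam(n); print(n,(-c[2].T@c[3]).round())
  for th in ['fixture','pocket','lever','lever_hinge','lever_knob','vblock','v_seat','rest','barrel','lens','union','tape','screwdriver']:
    print(th,[(np.round(d['position']).tolist(),round(d['conf'],2)) for d in pinpoint(n,th)[:3]])
E
```

```text
pics
[-3.13982212e+00 -3.19837749e-05  3.13769502e-01] 85.59291181286605
top [ 494.  131. 1294.]
fixture [([200.0, 213.0], 0.89), ([408.0, 216.0], 0.66)]
pocket [([410.0, 218.0], 0.77), ([201.0, 213.0], 0.62)]Traceback (most recent call last):
  File "<stdin>", line 8, in <module>
ValueError: it knows: barrel, fixture, lens, lever_hinge, lever_knob, pocket, rest, screwdriver, strip, tape, union, v_seat, vblock
```

```bash
python3 - <<'E'
from h import *
for n in ('top','side'):
  c=cam(n); print(n,(-c[2].T@c[3]).round())
  for th,z in [('fixture',0),('pocket',8),('lever_hinge',52),('lever_knob',52),('vblock',0),('v_seat',59.5),('rest',0),('barrel',37),('lens',37),('union',0),('tape',0),('screwdriver',0)]:
    print(th,[(np.round(d['position'],1).tolist(),round(d['conf'],2),atz(c,d['position'],z)[:2].round().tolist()) for d in pinpoint(n,th)[:3]])
E
```

```text
top [ 494.  131. 1294.]
fixture [([200.4, 213.1], 0.89, [532.0, 465.0]), ([408.4, 216.0], 0.66, [541.0, -103.0])]
pocket [([409.8, 217.6], 0.77, [536.0, -105.0]), ([200.9, 213.2], 0.62, [531.0, 462.0])]
lever_hinge [([223.7, 201.5], 0.83, [563.0, 392.0]), ([439.7, 209.6], 0.64, [558.0, -176.0]), ([406.0, 214.8], 0.62, [542.0, -87.0])]
lever_knob [([440.7, 187.4], 0.58, [617.0, -178.0]), ([215.3, 180.5], 0.52, [617.0, 416.0])]
vblock [([320.9, 253.4], 0.91, [432.0, 133.0])]
v_seat [([320.9, 254.2], 0.6, [433.0, 133.0])]
rest [([319.7, 188.4], 0.48, [609.0, 142.0])]
barrel [([321.5, 184.4], 0.92, [616.0, 137.0]), ([322.7, 255.0], 0.29, [430.0, 128.0])]
lens [([300.4, 180.4], 0.78, [625.0, 193.0])]
union [([386.8, 137.8], 0.59, [755.0, -39.0])]
tape [([251.3, 273.0], 0.94, [374.0, 320.0]), ([323.8, 257.3], 0.59, [422.0, 125.0])]
screwdriver [([458.9, 135.5], 0.77, [768.0, -240.0])]
side [ 433. 1291.  907.]
fixture [([326.9, 181.3], 0.59, [542.0, -107.0]), ([315.1, 293.8], 0.59, [524.0, 465.0])]
pocket [([315.1, 293.4], 0.8, [524.0, 471.0]), ([301.9, 217.2], 0.74, [605.0, 137.0]), ([328.4, 179.2], 0.59, [536.0, -110.0])]
lever_hinge [([326.8, 160.4], 0.77, [549.0, -175.0]), ([304.3, 262.6], 0.75, [562.0, 400.0]), ([354.3, 220.7], 0.61, [429.0, 193.0])]
lever_knob [([281.0, 266.1], 0.52, [625.0, 421.0]), ([307.2, 161.3], 0.45, [624.0, -160.0]), ([373.0, 265.5], 0.44, [370.0, 391.0])]
vblock [([354.2, 221.0], 0.59, [429.0, 128.0])]
v_seat [([350.9, 208.4], 0.79, [442.0, 139.0])]
rest [([329.7, 180.3], 0.66, [532.0, -115.0]), ([299.9, 209.7], 0.59, [620.0, 85.0]), ([299.6, 219.5], 0.57, [613.0, 140.0])]
barrel [([300.3, 212.3], 0.89, [609.0, 148.0]), ([290.5, 222.2], 0.67, [633.0, 204.0])]
lens [([290.9, 218.9], 0.59, [634.0, 187.0])]
union [([265.4, 188.5], 0.66, [766.0, -33.0])]
tape [([371.6, 266.7], 0.56, [370.0, 342.0])]
screwdriver [([277.0, 162.4], 0.5, [757.0, -226.0])]
```

View pics/top0.png

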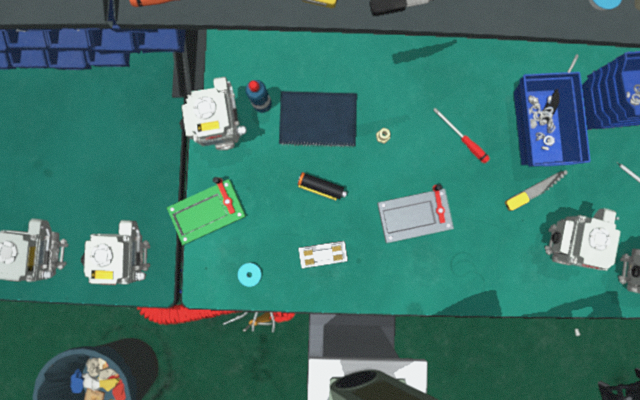

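View pics/side0.png

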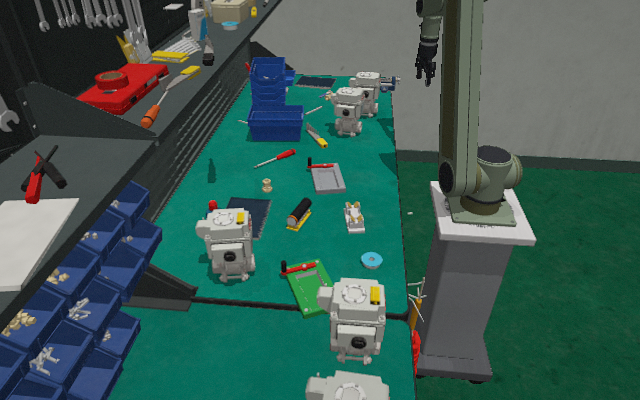

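The top view shows the grey fixture at about (415,215) with its lever to the right at (440,195), the V-block at (322,255) and the barrel at (322,186) with its orange end on the left. The green look-alike is at (206,212). The side view agrees.

```bash
cat >> h.py <<'E'
def to(P,yaw):
    s=read_state(); R=Ro.from_euler('xyz',s['eef_rot']); T=Ro.from_euler('xyz',[np.pi,0,yaw])
    d=R.inv().apply(np.array(P)-s['tool_pos'])/1000; r=(R.inv()*T).as_rotvec(degrees=True)
    print('t',round(s['time_s'],2),'at',s['tool_pos'].round(1) if hasattr(s['tool_pos'],'round') else s['tool_pos'],'xyz',d.round(4).tolist(),'turn',r.round(2).tolist(),'F',np.round(s['contact_force'],1),'w',s['width'])
E
python3 - <<'E'
from h import *
print(np.round(camera_info('wrist')['tool_from_camera'],3),camera_info('wrist')['camera_matrix'])
to([480,-120,330],1.7)
E
```

```text
[[ 0.00000e+00 -9.60000e-01 -2.80000e-01  7.11780e+01]
 [ 1.00000e+00 -0.00000e+00  1.00000e-03  7.96000e-01]
 [-1.00000e-03 -2.80000e-01  9.60000e-01 -1.44058e+02]
 [ 0.00000e+00  0.00000e+00  0.00000e+00  1.00000e+00]] [[349.36661544   0.         321.7670045 ]
 [  0.         349.36661544 204.91042956]
 [  0.           0.           1.        ]]
t 1.4 at [ 177.5 -547.   231.3] xyz [0.4195, -0.3127, -0.0987] turn [0.0, 0.01, -79.42] F [ 0.   0.1 -0.4] w 85.28158305245351
```

```bash
python3 - <<'E'
from h import *
to([510,20,330],1.67)
E
```

```text
t 1.4 at [ 177.5 -547.   231.3] xyz [0.4913, -0.4366, -0.0987] turn [0.0, 0.01, -77.71] F [ 0.   0.1 -0.4] w 85.28158305245351
```

```bash
python3 -m creep '{"xyz":[[0.4913,-0.4366,-0.0987],[0.4913,-0.4366,-0.0987],[0.4913,-0.4366,-0.0987],[0.4913,-0.4366,-0.0987],[0.4913,-0.4366,-0.0987],[0.4913,-0.4366,-0.0987],[0.4913,-0.4366,-0.0987],[0.4913,-0.4366,-0.0987],[0.4913,-0.4366,-0.0987],[0.4913,-0.4366,-0.0987],[0.4913,-0.4366,-0.0987],[0.4913,-0.4366,-0.0987]],"turn":[[0,0,-77.7],[0,0,-77.7],[0,0,-77.7],[0,0,-77.7],[0,0,-77.7],[0,0,-77.7],[0,0,-77.7],[0,0,-77.7],[0,0,-77.7],[0,0,-77.7],[0,0,-77.7],[0,0,-77.7]],"jaw":[1,1,1,1,1,1,1,1,1,1,1,1]}'
python3 -c "
from h import *
to([510,20,330],1.67)"
```

```text
time_s: 2.6
tool_pos: [478.3, -33.1, 321.0]
eef_rot: [3.141, 0.0, 1.67]
contact_force: [0.8, -0.6, -0.1]
width: 85.3
grip_force: 0.0
t 2.6 at [478.3 -33.1 321. ] xyz [0.0497, 0.0368, -0.009] turn [0.05, 0.03, 0.02] F [ 0.8 -0.6 -0.1] w 85.29399310800243
```

```bash
python3 -m creep '{"xyz":[[0.0497,0.0368,-0.009],[0.0497,0.0368,-0.009],[0.0497,0.0368,-0.009]],"turn":[[0,0,0],[0,0,0],[0,0,0]],"jaw":[1,1,1]}'
cat > look.py <<'E'
from h import *
import sys,pickle
s,im=snap('wrist'); c=cam('wrist',s); save(im,sys.argv[1]+'.png'); out={}
for th,z in [('fixture',0),('pocket',8),('lever_hinge',52),('lever_knob',52),('vblock',0),('v_seat',59.5),('rest',0),('barrel',37),('lens',37)]:
    ds=pinpoint('wrist',th)[:3]; out[th]=ds
    print(th,[(np.round(d['position'],1).tolist(),round(d['conf'],2),atz(c,d['position'],z)[:2].round(1).tolist()) for d in ds])
pickle.dump((c,out),open(sys.argv[1]+'.pkl','wb')); print(s['tool_pos'],s['time_s'])
E
python3 look.py w1
```

```text
time_s: 2.9
tool_pos: [510.0, 19.3, 329.1]
eef_rot: [-3.141, 0.0, 1.673]
contact_force: [-0.3, -0.8, -0.2]
width: 85.5
grip_force: 0.0
fixture [([334.1, 241.1], 0.86, [540.4, -101.0])]
pocket [([333.9, 240.7], 0.75, [539.5, -97.2])]
lever_hinge [([343.0, 311.4], 0.95, [560.2, -182.0])]
lever_knob [([387.6, 308.9], 0.92, [620.6, -171.7])]
vblock [([267.1, 65.1], 0.88, [429.6, 127.3])]
v_seat [([262.4, 59.5], 0.77, [433.5, 127.7])]
rest [([416.7, 65.1], 0.61, [617.1, 146.5])]
barrel [([425.4, 68.7], 0.71, [619.0, 139.2])]
lens [([446.0, 13.2], 0.66, [630.9, 198.2])]
[510.03632835  19.31434983 329.13337667] 2.9
```

View pics/w1.png

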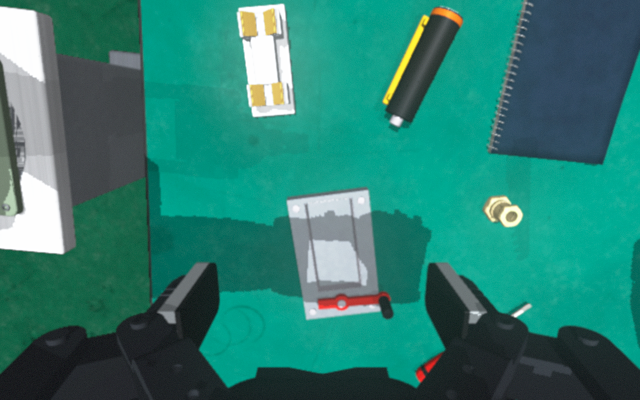

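The wrist view shows the block at (265,60), foot corners about (238,8), (283,4), (295,114) and (251,117). The plate has corners (288,197), (368,189), (380,312) and (305,319). The lever is nearly open with its knob at (387,308), and the barrel runs from (445,15) at the glass end to (397,122).

```bash
python3 - <<'E'
from h import *
import pickle
c,o=pickle.load(open('w1.pkl','rb'))
for n,z,ps in [('plate',20,[(288,197),(368,189),(380,312),(305,319)]),('foot',12,[(238,8),(283,4),(295,114),(251,117)])]:
    P=np.array([atz(c,p,z)[:2] for p in ps]); print(n,P.round(1).tolist(),P.mean(0).round(1))
    for a,b in [(0,3),(1,2)]: d=P[a]-P[b]; print(' len',np.hypot(*d).round(1),'yaw',np.arctan2(-d[0],d[1]).round(3))
to([490,115,300],1.67)
E
```

```text
plate [[470.2, -36.1], [575.4, -14.1], [619.1, -197.9], [509.7, -221.3]] [ 543.6 -117.4]
 len 189.4 yaw 0.21
 len 188.9 yaw 0.233
foot [[393.9, 185.1], [446.3, 194.7], [470.3, 72.0], [414.6, 62.5]] [431.3 128.6]
 len 124.3 yaw 0.167
 len 125.1 yaw 0.193
t 3.4 at [509.1  17.3 329.5] xyz [0.0991, -0.0095, 0.0295] turn [0.01, 0.01, -0.07] F [-0.4  0.1 -0.5] w 85.45158661660477
```

```bash
python3 -m creep '{"xyz":[[0.048,-0.005,0.015],[0.099,-0.0095,0.0295],[0.099,-0.0095,0.0295],[0.099,-0.0095,0.0295]],"turn":[[0,0,0],[0,0,0],[0,0,0],[0,0,0]],"jaw":[1,1,1,1]}'
python3 look.py w2; python3 - <<'E'
from h import *
import pickle
o=[pickle.load(open(f+'.pkl','rb')) for f in ('w1','w2')]
for th in o[0][1]:
    try: x,r=tri([(c,d[th][0]['position']) for c,d in o]); print(th,x.round(1),np.round(r,1))
    except Exception as e: print(th,e)
E
```

```text
time_s: 3.8
tool_pos: [489.8, 116.2, 299.6]
eef_rot: [-3.141, 0.001, 1.672]
contact_force: [0.4, -1.1, -0.2]
width: 85.3
grip_force: 0.0
fixture [([340.0, 313.0], 0.82, [538.7, -102.9])]
pocket [([340.6, 315.0], 0.75, [538.9, -100.9])]
lever_hinge [([504.9, 278.3], 0.54, [729.3, 1.2]), ([268.1, 153.4], 0.33, [428.4, 125.8])]
lever_knob []
vblock [([276.4, 147.5], 0.95, [431.1, 126.3])]
v_seat [([270.4, 153.4], 0.84, [432.0, 127.2])]
rest [([421.6, 148.4], 0.79, [613.4, 143.7])]
barrel [([429.3, 154.6], 0.68, [612.7, 141.1])]
lens [([455.8, 105.8], 0.85, [631.8, 197.7])]
[489.76858473 116.16733639 299.62313469] 3.8
fixture [538.9 -98.6   6.4] [1. 1.]
pocket [537.8 -91.9  21.5] [0.6 0.6]
lever_hinge [483.9 156.9 491.1] [49.2 49.2]
lever_knob list index out of range
vblock [431.2 126.9   5.9] [0.6 0.6]
v_seat [432.9 127.5  60.6] [0.8 0.8]
rest [613.1 144.9   8.3] [2.1 2.1]
barrel [619.9 140.1  23. ] [2.7 2.7]
lens [630.2 197.5  40.4] [0.3 0.3]
```

View pics/w2.png

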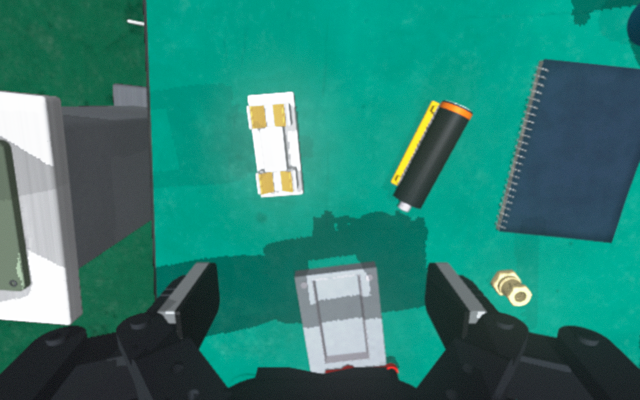

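```bash
python3 - <<'E'
from h import *
import pickle
c,o=pickle.load(open('w2.pkl','rb'))
for n,z,ps in [('foot',12,[(248,93),(293,91.5),(303,194),(259,196)])]:
    P=np.array([atz(c,p,z)[:2] for p in ps]); print(n,P.round(1).tolist(),P.mean(0).round(1))
    for a,b in [(0,3),(1,2)]: d=P[a]-P[b]; print(' len',np.hypot(*d).round(1),'yaw',np.arctan2(-d[0],d[1]).round(3))
to([432,128,130],1.76)
E
```

```text
foot [[395.2, 188.0], [447.7, 195.1], [470.1, 72.5], [414.4, 64.1]] [431.9 129.9]
 len 125.3 yaw 0.154
 len 124.6 yaw 0.181
t 4.3 at [490.3 115.1 300. ] xyz [0.0186, -0.0568, 0.17] turn [0.01, 0.01, -5.21] F [0.3 0.1 0.4] w 85.43851033112848
```

```bash
python3 -m creep '{"xyz":[[0.005,-0.014,0.045],[0.009,-0.028,0.09],[0.014,-0.042,0.13],[0.0186,-0.0568,0.17],[0.0186,-0.0568,0.17],[0.0186,-0.0568,0.17]],"turn":[[0,0,-1],[0,0,-2],[0,0,-3],[0,0,-4.1],[0,0,-4.1],[0,0,-4.1]],"jaw":[1,1,1,1,1,1]}'
python3 - <<'E'
from h import *
s,im=snap('wrist');c=cam('wrist',s);save(im,'w3.png')
for th,z in [('vblock',0),('v_seat',59.5)]: print([(d['position'],d['conf'],atz(c,d['position'],z).round(1)) for d in pinpoint('wrist',th)[:2]])
g=im.astype(int)
m=((g[:,:,0]>g[:,:,1]-10)&(g.sum(2)>330)).astype(np.uint8)
n,l,st,ce=cv2.connectedComponentsWithStats(m)
for i in np.argsort(-st[1:,4])[:4]+1:
    pts=np.argwhere(l==i)[:,::-1]; print(st[i],cv2.minAreaRect(pts.astype(np.float32)))
to([432,128,15],1.741)
E
```

```text
time_s: 4.9
tool_pos: [432.9, 128.6, 130.7]
eef_rot: [3.14, 0.0, 1.741]
contact_force: [0.0, -0.7, 0.8]
width: 85.5
grip_force: 0.0
[([319.5, 193.2], 0.98, array([431.5, 128.2,   0. ]))]
[([320.0, 217.6], 0.81, array([432.3, 127.2,  59.5]))]
[  283   113    73   165 10935] ((320.5066223144531, 194.82638549804688), (163.35372924804688, 72.27066040039062), 88.83085632324219)
[ 489  142  109  128 3539] ((542.02001953125, 204.13999938964844), (27.000001907348633, 150.2000274658203), 36.869895935058594)
[ 98  74  21  25 465] ((108.0, 86.0), (24.0, 20.0), 90.0)
[614 152  26  18 256] ((628.0862426757812, 159.0345001220703), (27.66860580444336, 11.14172077178955), 21.801406860351562)
t 5.05 at [434.7 128.9 132.3] xyz [-0.0004, -0.0035, 0.1172] turn [0.34, -0.02, -0.0] F [-0.3 -0.4  0.5] w 85.42096486790646
```

View pics/w3.png

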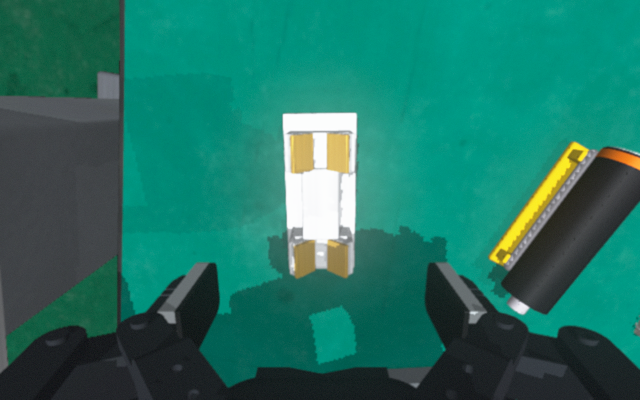

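The block is centred at (320,195) and aligned with the tool. Descending.

```bash
python3 -m creep '{"xyz":[[0,-0.001,0.04],[0,-0.001,0.075],[0,-0.001,0.1],[0,-0.001,0.115],[0,-0.001,0.115],[0,-0.001,0.115],[0,-0.001,0.115],[0,-0.001,0.115],[0,-0.001,0.115],[0,-0.001,0.115],[0,-0.001,0.115]],"turn":[[0,0,0],[0,0,0],[0,0,0],[0,0,0],[0,0,0],[0,0,0],[0,0,0],[0,0,0],[0,0,0],[0,0,0],[0,0,0]],"jaw":[1,1,1,1,0,0,0,0,0,0,0]}'
```

```text
time_s: 6.15
tool_pos: [432.2, 128.5, 16.3]
eef_rot: [3.138, -0.0, 1.742]
contact_force: [1.0, -0.3, 6.5]
width: 24.9
grip_force: 60.9
```

```bash
python3 - <<'E'
from h import *
to([420,35,280],1.79)
E
```

```text
t 6.15 at [432.2 128.5  16.3] xyz [-0.0901, -0.027, -0.2638] turn [0.2, -0.0, -2.78] F [ 1.  -0.3  6.5] w 24.92166848637265
```

```bash
python3 -m creep '{"xyz":[[0,0,-0.015],[0,0,-0.05],[-0.02,-0.006,-0.1],[-0.04,-0.012,-0.145],[-0.06,-0.018,-0.19],[-0.08,-0.025,-0.235],[-0.09,-0.027,-0.264],[-0.09,-0.027,-0.264],[-0.09,-0.027,-0.264]],"turn":[[0,0,0],[0,0,0],[0,0,-1],[0,0,-2],[0,0,-2.8],[0,0,-2.8],[0,0,-2.8],[0,0,-2.8],[0,0,-2.8]],"jaw":[0,0,0,0,0,0,0,0,0]}'
python3 look.py w4; python3 - <<'E'
from h import *
import pickle
o=[pickle.load(open(f+'.pkl','rb')) for f in ('w1','w4')]
for th in o[0][1]:
    try: x,r=tri([(c,d[th][0]['position']) for c,d in o]); print(th,x.round(1),np.round(r,1))
    except Exception as e: print(th,e)
E
```

```text
time_s: 7.05
tool_pos: [418.6, 35.0, 278.2]
eef_rot: [-3.141, -0.001, 1.79]
contact_force: [-0.1, -0.2, -5.0]
width: 25.0
grip_force: 60.4
fixture [([386.1, 281.3], 0.67, [537.3, -102.0]), ([511.6, 108.9], 0.19, [619.4, 144.5])]
pocket [([387.4, 282.3], 0.65, [536.8, -99.1])]
lever_hinge []
lever_knob []
vblock [([321.5, 249.7], 0.55, [442.7, -76.2])]
v_seat []
rest [([511.3, 110.6], 0.6, [619.7, 142.6])]
barrel [([523.0, 114.9], 0.93, [614.5, 137.7]), ([387.7, 281.6], 0.37, [527.6, -83.9])]
lens [([562.6, 58.7], 0.89, [632.5, 198.0]), ([323.1, 251.2], 0.23, [441.6, -61.9])]
[418.57040296  35.02640743 278.21042339] 7.05
fixture [ 541.  -106.5  -11.3] [1. 1.]
pocket [ 5.397e+02 -1.017e+02 -1.000e-01] [1.3 1.3]
lever_hinge list index out of range
lever_knob list index out of range
vblock [446.4  83.9 332.6] [38.7 38.7]
v_seat list index out of range
rest [614.1 143.3  11.6] [1.8 1.8]
barrel [622.9 139.9  21.9] [0.9 0.9]
lens [629.4 196.8  42.2] [0.1 0.1]
```

View pics/w4.png

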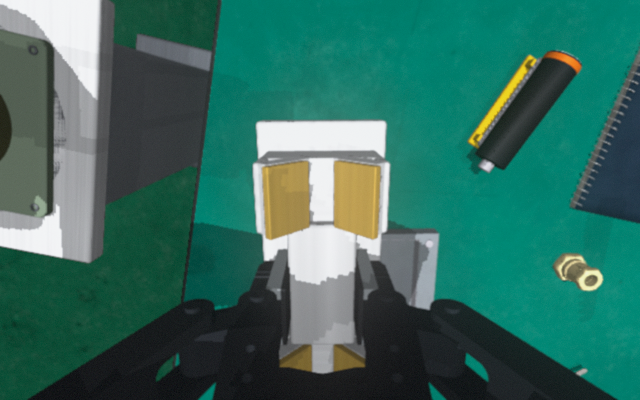

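```bash
python3 - <<'E'
from h import *
import pickle
c4=pickle.load(open('w4.pkl','rb'))[0]; print('corner',atz(c4,(437,231),20).round(1))
for f,rows,lo,hi in [('w1',range(205,285),270,400),('w2',range(275,350),280,400)]:
    c=pickle.load(open(f+'.pkl','rb'))[0]
    im=cv2.imread('pics/'+f+'.png').astype(int); r=im[:,:,2]; g=im[:,:,1]
    m=(r>0.75*g)
    L,Rr=[],[]
    for y in rows:
        # grow from the centre
        x=np.flatnonzero(m[y,lo:hi]);
        if len(x): L.append(atz(c,(lo+x[0]-.5,y),20)[:2]);Rr.append(atz(c,(lo+x[-1]+.5,y),20)[:2])
    mid=[]
    for E in (L,Rr):
        v=cv2.fitLine(np.array(E,np.float32),cv2.DIST_HUBER,0,.5,.01).ravel()
        d=v[:2]*np.sign(v[1]); yaw=np.arctan2(-d[0],d[1]); nrm=np.array([d[1],-d[0]])
        print(f,'yaw',yaw.round(3),'signed x offset of (539,-100.5)',(np.array([539,-100.5])-v[2:])@nrm)
to([539,-100.5,125],1.571+.215)
E
```

```text
corner [573.3 -12.6  20. ]
w1 yaw 0.235 signed x offset of (539,-100.5) 55.0221178829122
w1 yaw 0.235 signed x offset of (539,-100.5) -55.2739755760017
w2 yaw 0.233 signed x offset of (539,-100.5) 54.91088133551773
w2 yaw 0.24 signed x offset of (539,-100.5) -55.62832526687032
t 7.55 at [419.4  35.1 278.5] xyz [-0.1585, 0.0872, 0.1534] turn [-0.05, -0.0, 0.27] F [ 0.1  0.  -4.3] w 24.484610106446635
```

```bash
python3 - <<'E'
from h import *
to([539,-100.3,65],1.807)
E
```

```text
t 7.55 at [419.4  35.1 278.5] xyz [-0.1583, 0.0873, 0.2134] turn [-0.05, -0.0, -0.93] F [ 0.1  0.  -4.3] w 24.484610106446635
```

```bash
python3 -m creep '{"xyz":[[-0.03,0.017,0.03],[-0.06,0.034,0.06],[-0.09,0.051,0.09],[-0.12,0.068,0.12],[-0.15,0.083,0.15],[-0.158,0.087,0.19],[-0.158,0.0873,0.205],[-0.1583,0.0873,0.2135],[-0.1583,0.0873,0.2135],[-0.1583,0.0873,0.2135]],"turn":[[0,0,-0.9],[0,0,-0.9],[0,0,-0.9],[0,0,-0.9],[0,0,-0.9],[0,0,-0.9],[0,0,-0.9],[0,0,-0.9],[0,0,-0.9],[0,0,-0.9]],"jaw":[0,0,0,0,0,0,0,0,0,0]}'
python3 - <<'E'
from h import *
s,im=snap('wrist');save(im,'w5.png')
S=[read_state()]
to([539,-100.3,30],1.807)
E
```

```text
time_s: 8.55
tool_pos: [540.0, -100.4, 66.4]
eef_rot: [3.14, 0.001, 1.806]
contact_force: [0.1, -0.7, -4.0]
width: 24.7
grip_force: 60.3
t 8.6 at [ 540.2 -100.5   66.8] xyz [0.0005, -0.0012, 0.0368] turn [0.15, 0.08, -0.03] F [ 0.1 -0.3 -4.4] w 24.984301841718757
```

View pics/w5.png

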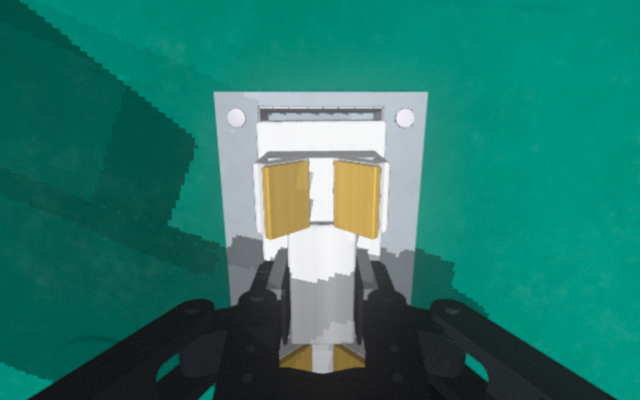

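```bash
python3 - <<'E'
from h import *
s=read_state();c=cam('wrist',s);zb=s['tool_pos'][2]-16
R=Ro.from_euler('xyz',s['eef_rot'])
for n,p,z in [('foot end',(321,121),zb+12),('mouth',(321,107),20),('plate end',(321,93),20),('plateL',(214,93),20),('plateR',(428,93),20),('footL',(256,123),zb+12),('footR',(386,123),zb+12)]:
    print(n,R.inv().apply(atz(c,p,z)-s['tool_pos']).round(1))
E
```

```text
foot end [62.9 -0.   3.9]
mouth [68.  -0.2 46.7]
plate end [75.  -0.2 46.7]
plateL [ 74.9 -55.6  46.5]
plateR [74.9 55.4 46.8]
footL [ 62.1 -26.8   3.8]
footR [62.1 26.8  4. ]
```

Block and pocket agree within about 1 mm. Lowering, then a gentle press.

```bash
python3 -m creep '{"xyz":[[0,0,0.015],[0,0,0.025],[0,0,0.031],[0,0,0.035],[0,0,0.038],[0,0,0.041],[0,0,0.042],[0,0,0.042]],"turn":[[0,0,0],[0,0,0],[0,0,0],[0,0,0],[0,0,0],[0,0,0],[0,0,0],[0,0,0]],"jaw":[0,0,0,0,0,0,0,0]}'
```

```text
time_s: 9.4
tool_pos: [539.6, -100.6, 24.3]
eef_rot: [3.14, 0.001, 1.806]
contact_force: [-1.3, -0.2, 2.7]
width: 24.6
grip_force: 61.4
```

```bash
python3 -m creep '{"xyz":[[0,0,0],[0,0,0],[0,0,0],[0,0,-0.01],[0,0,-0.05],[0,0,-0.096],[0,0,-0.106]],"turn":[[0,0,0],[0,0,0],[0,0,0],[0,0,0],[0,0,0],[0,0,0],[0,0,0]],"jaw":[0.6,0.6,0.6,0.6,0.6,0.6,0.6]}'
python3 -c "
from h import *
to([618,-150,130],1.807)"
```

```text
time_s: 10.1
tool_pos: [542.4, -101.2, 135.2]
eef_rot: [3.132, 0.005, 1.806]
contact_force: [0.6, 0.3, -0.6]
width: 51.0
grip_force: 0.0
t 10.1 at [ 542.4 -101.2  135.2] xyz [-0.0651, 0.0621, 0.0061] turn [0.56, 0.27, -0.06] F [ 0.6  0.3 -0.6] w 51.00059382799248
```

```bash
python3 -m creep '{"xyz":[[-0.03,0.03,0],[-0.065,0.062,0],[-0.065,0.062,0],[-0.065,0.062,0]],"turn":[[0,0,0],[0,0,0],[0,0,0],[0,0,0]],"jaw":[0.6,0.6,0.6,0.6]}'
python3 look.py w6; python3 - <<'E'
from h import *
import pickle
o=[pickle.load(open(f+'.pkl','rb')) for f in ('w1','w6')]
for th in ('lever_hinge','lever_knob'):
    try: x,r=tri([(c,d[th][0]['position']) for c,d in o]); print(th,x.round(1),np.round(r,1))
    except Exception as e: print(th,e)
E
```

```text
time_s: 10.5
tool_pos: [614.6, -149.6, 128.8]
eef_rot: [-3.14, -0.001, 1.805]
contact_force: [-0.2, 0.1, -0.2]
width: 51.0
grip_force: 0.0
fixture [([236.4, 111.6], 0.7, [537.1, -102.5]), ([318.0, 242.2], 0.67, [621.2, -191.1])]
pocket []
lever_hinge [([229.2, 240.5], 0.82, [558.2, -183.1])]
lever_knob [([318.5, 242.1], 0.59, [617.3, -170.1])]
vblock [([238.0, 108.0], 0.67, [537.9, -99.6])]
v_seat [([214.9, 110.2], 0.9, [538.2, -100.1]), ([228.0, 240.2], 0.73, [558.7, -179.6]), ([553.0, 79.3], 0.16, [723.9, -38.4])]
rest []
barrel [([319.5, 241.9], 0.32, [619.2, -175.8])]
lens []
[ 614.55767716 -149.60118819  128.77769076] 10.5
lever_hinge [ 559.3 -180.4   55.9] [0.9 0.9]
lever_knob [ 616.8 -164.8   64.1] [0.7 0.7]
```

View pics/w6.png

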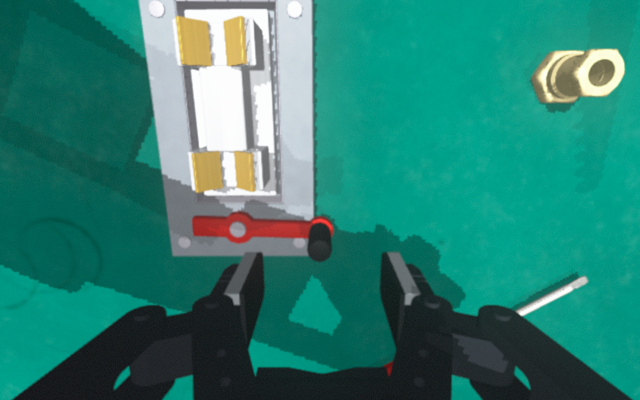

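The knob is at (318,242) and the block sits between the pocket walls. The knob's estimated position is (617,-170), 60 mm from the hinge.

```bash
python3 -c "
from h import *
to([617,-170.3,36],1.807)"
```

```text
t 11.0 at [ 614.4 -149.   129.6] xyz [-0.0213, -0.0025, 0.0936] turn [0.01, 0.01, -0.04] F [ 1. -0. -0.] w 51.35794142859325
```

```bash
python3 -m creep '{"xyz":[[-0.0213,-0.001,0.02],[-0.0213,-0.001,0.055],[-0.0213,-0.001,0.085],[-0.0213,-0.001,0.094],[-0.0213,-0.001,0.094],[-0.0213,-0.001,0.094],[-0.0213,-0.001,0.094],[-0.0213,-0.001,0.094],[-0.0213,-0.001,0.094],[-0.0213,-0.001,0.094]],"turn":[[0,0,0],[0,0,0],[0,0,0],[0,0,0],[0,0,0],[0,0,0],[0,0,0],[0,0,0],[0,0,0],[0,0,0]],"jaw":[0.6,0.6,0.6,0.6,0,0,0,0,0,0]}'
python3 - <<'E'
from h import *
s=read_state();R=Ro.from_euler('xyz',[np.pi,0,s['eef_rot'][2]]);k=s['tool_pos']; h=np.array([558.5,-181.3]); 
v=k[:2]-h;print(s['tool_pos'],s['width'],s['contact_force'],np.hypot(*v),np.arctan2(v[1],v[0]))
a0=np.arctan2(v[1],v[0]); end=.236-np.pi/2-.03
for i in range(1,19):
    a=a0+(end-a0)*i/18; p=np.r_[h+60*np.array([np.cos(a),np.sin(a)]),k[2]]
    print(np.round(R.inv().apply(p-k)/1000,3).tolist(),round(a,2))
E
```

```text
time_s: 12.0
tool_pos: [617.8, -170.6, 37.1]
eef_rot: [-3.14, 0.001, 1.807]
contact_force: [-6.0, -1.3, 4.0]
width: 14.5
grip_force: 58.8
[ 617.78448634 -170.61015979   37.13892203] 14.475618239224984 [-5.97151749 -1.3412963   4.01983767] 60.24054286553839 0.17839735045342736
[-0.005, -0.001, -0.0] 0.09
[-0.01, -0.002, -0.0] 0.01
[-0.015, -0.003, -0.0] -0.08
[-0.02, -0.005, -0.0] -0.16
[-0.025, -0.007, -0.0] -0.25
[-0.029, -0.01, -0.0] -0.34
[-0.033, -0.013, -0.0] -0.42
[-0.037, -0.016, -0.0] -0.51
[-0.041, -0.02, -0.0] -0.59
[-0.044, -0.024, -0.0] -0.68
[-0.047, -0.028, -0.0] -0.76
[-0.05, -0.032, -0.0] -0.85
[-0.052, -0.037, -0.0] -0.94
[-0.054, -0.042, -0.0] -1.02
[-0.055, -0.047, -0.0] -1.11
[-0.056, -0.052, -0.0] -1.19
[-0.056, -0.057, -0.0] -1.28
[-0.057, -0.062, -0.0] -1.36
```

```bash
python3 -m creep '{"xyz":[[-0.005,-0.001,0],[-0.01,-0.002,0],[-0.015,-0.003,0],[-0.02,-0.005,0],[-0.025,-0.007,0],[-0.029,-0.01,0],[-0.033,-0.013,0],[-0.037,-0.016,0],[-0.041,-0.02,0],[-0.044,-0.024,0],[-0.047,-0.028,0],[-0.05,-0.032,0]],"turn":[[0,0,0],[0,0,0],[0,0,0],[0,0,0],[0,0,0],[0,0,0],[0,0,0],[0,0,0],[0,0,0],[0,0,0],[0,0,0],[0,0,0]],"jaw":[0,0,0,0,0,0,0,0,0,0,0,0]}'
python3 - <<'E'
from h import *
s=read_state();R=Ro.from_euler('xyz',[np.pi,0,s['eef_rot'][2]]);k=s['tool_pos']; h=np.array([558.5,-181.3]); 
v=k[:2]-h;print(np.hypot(*v),np.arctan2(v[1],v[0]))
a0=np.arctan2(v[1],v[0]); end=.236-np.pi/2-.03
for i in range(1,9):
    a=a0+(end-a0)*i/8; p=np.r_[h+60*np.array([np.cos(a),np.sin(a)]),k[2]]
    print(np.round(R.inv().apply(p-k)/1000,3).tolist(),round(a,2))
E
```

```text
time_s: 13.2
tool_pos: [605.9, -229.2, 37.3]
eef_rot: [3.127, 0.01, 1.805]
contact_force: [11.4, -3.4, -3.5]
width: 14.3
grip_force: 58.8
67.40980729416495 -0.7909085905883796
[0.004, -0.008, -0.0] -0.86
[0.002, -0.011, -0.0] -0.93
[0.001, -0.016, -0.0] -1.01
[-0.0, -0.02, -0.0] -1.08
[-0.001, -0.024, -0.0] -1.15
[-0.002, -0.028, -0.0] -1.22
[-0.002, -0.032, -0.0] -1.29
[-0.002, -0.037, -0.0] -1.36
```

```bash
python3 -m creep '{"xyz":[[0,0,0],[0,0,0]],"turn":[[0,0,0],[0,0,0]],"jaw":[0,0]}'
```

```text
time_s: 13.4
tool_pos: [605.4, -229.8, 37.3]
eef_rot: [3.129, 0.01, 1.805]
contact_force: [10.2, -4.4, -2.6]
width: 14.3
grip_force: 58.7
```

```bash
python3 look.py w7 | egrep 'lever|vblock|fixture'
python3 - <<'E'
from h import *
c1,_=__import__('pickle').load(open('w7.pkl','rb'))
print('proj TCP,grasp pt, knobtop', proj(c1,[[605,-230,37],[605,-230,56]]).round(), 'hinge z30',proj(c1,[[558.5,-181.3,30]]).round())
im=cv2.imread('pics/w7.png').astype(int)
m=((im[:,:,2]>120)&(im[:,:,1]<80)&(im[:,:,0]<80)).astype(np.uint8)
n,l,st,ce=cv2.connectedComponentsWithStats(m)
for i in range(1,n):
    if st[i,4]>60: p=np.argwhere(l==i)[:,::-1].astype(np.float32); print(st[i],ce[i].round(),cv2.minAreaRect(p))
s=read_state();print(s['tool_pos'])
E
```

```text
fixture []
lever_hinge [([228.2, 139.6], 0.91, [559.2, -181.8])]
lever_knob [([323.9, 263.5], 0.79, [604.6, -222.0])]
vblock []
proj TCP,grasp pt, knobtop [[320. 264.]
 [320. 286.]] hinge z30 [[239. 132.]]
[ 175   54  168  195 5278] [257. 156.] ((258.1922607421875, 158.03846740722656), (238.79844665527344, 55.19266891479492), 56.3099365234375)
[ 520  320   79   48 2132] [564. 343.] ((561.0791015625, 345.22515869140625), (38.18694305419922, 74.21373748779297), 66.25050354003906)
[ 605.37677835 -229.77025257   37.29177561]
```

```bash
python3 -m creep '{"xyz":[[0,0.007,0],[0,0.007,0],[0,0.007,0],[0.003,0.007,0],[0.003,0.007,0],[0.003,0.007,0],[0.003,0.007,0],[0.003,0.007,0],[0.003,0.007,0]],"turn":[[0,0,0],[0,0,0],[0,0,0],[0,0,0],[0,0,0],[0,0,0],[0,0,0],[0,0,0],[0,0,0]],"jaw":[0.4,0.4,0.4,0.4,0,0,0,0,0]}'
python3 look.py w8 | egrep 'lever|vblock|fixture'
python3 - <<'E'
from h import *
s=read_state();R=Ro.from_euler('xyz',[np.pi,0,s['eef_rot'][2]]);k=s['tool_pos']; h=np.array([558.7,-181.5]); 
v=k[:2]-h;print(s['tool_pos'],s['contact_force'],np.hypot(*v),np.arctan2(v[1],v[0]))
a0=np.arctan2(v[1],v[0]); end=.236-np.pi/2-.05
for i in range(1,9):
    a=a0+(end-a0)*i/8; p=np.r_[h+60*np.array([np.cos(a),np.sin(a)]),k[2]]
    print(np.round(R.inv().apply(p-k)/1000,3).tolist(),round(a,2))
E
```

```text
time_s: 14.8
tool_pos: [604.5, -221.3, 35.4]
eef_rot: [-3.14, -0.001, 1.806]
contact_force: [-2.8, 1.9, 2.6]
width: 14.2
grip_force: 58.5
fixture []
lever_hinge [([224.8, 164.8], 0.84, [559.0, -182.7])]
lever_knob [([321.7, 280.5], 0.77, [604.6, -220.3])]
vblock []
[ 604.57229441 -221.3753815    35.37175414] [-4.08633585  2.63563037  3.5459953 ] 60.78086412843172 -0.7155751137452525
[-0.002, -0.005, -0.0] -0.8
[-0.004, -0.009, -0.0] -0.88
[-0.006, -0.014, -0.0] -0.97
[-0.008, -0.018, -0.0] -1.05
[-0.009, -0.023, -0.0] -1.13
[-0.01, -0.028, -0.0] -1.22
[-0.01, -0.033, -0.0] -1.3
[-0.01, -0.038, -0.0] -1.38
```

```bash
python3 -m creep '{"xyz":[[-0.002,-0.005,0],[-0.004,-0.009,0],[-0.006,-0.014,0],[-0.008,-0.018,0],[-0.009,-0.023,0],[-0.01,-0.028,0],[-0.01,-0.033,0],[-0.01,-0.038,0],[-0.01,-0.041,0],[-0.01,-0.041,0]],"turn":[[0,0,0],[0,0,0],[0,0,0],[0,0,0],[0,0,0],[0,0,0],[0,0,0],[0,0,0],[0,0,0],[0,0,0]],"jaw":[0,0,0,0,0,0,0,0,0,0]}'
python3 look.py w9 | egrep 'lever|vblock|fixture'
```

```text
time_s: 16.3
tool_pos: [573.9, -245.3, 35.7]
eef_rot: [3.129, 0.011, 1.805]
contact_force: [11.5, -8.1, -10.7]
width: 14.4
grip_force: 59.3
fixture []
lever_hinge [([322.3, 118.0], 0.63, [559.1, -181.9])]
lever_knob [([323.7, 271.9], 0.86, [573.7, -240.4])]
vblock []
```

```bash
python3 -m creep '{"xyz":[[0,0.004,0],[0,0.004,0],[0,0.004,0],[0,0.004,-0.02],[0,0.004,-0.06],[0.03,0.004,-0.1],[0.07,0.004,-0.13],[0.11,0.004,-0.16],[0.15,0.004,-0.165],[0.15,0.004,-0.165],[0.15,0.004,-0.165]],"turn":[[0,0,0],[0,0,0],[0,0,0],[0,0,0],[0,0,0],[0,0,0],[0,0,0],[0,0,0],[0,0,0],[0,0,0],[0,0,0]],"jaw":[0.5,0.5,0.5,0.5,0.5,1,1,1,1,1,1]}'
python3 look.py w10 ; python3 -c "
from h import *
to([615,141,150],1.30)"
```

```text
time_s: 17.9
tool_pos: [536.3, -93.8, 200.8]
eef_rot: [3.141, 0.001, 1.808]
contact_force: [-0.6, -0.2, -0.2]
width: 85.5
grip_force: 0.0
fixture []
pocket []
lever_hinge [([325.5, 282.1], 0.62, [561.2, -180.8])]
lever_knob [([321.2, 338.2], 0.89, [571.7, -241.2])]
vblock [([323.7, 183.1], 0.78, [540.2, -100.8])]
v_seat []
rest []
barrel []
lens []
[536.34694195 -93.75921036 200.78409113] 17.9
t 18.4 at [536.6 -94.6 200.1] xyz [0.211, 0.131, 0.0501] turn [-0.03, 0.0, 28.96] F [ 0.5  0.  -0.1] w 85.44381654451456
```

View pics/w10.png

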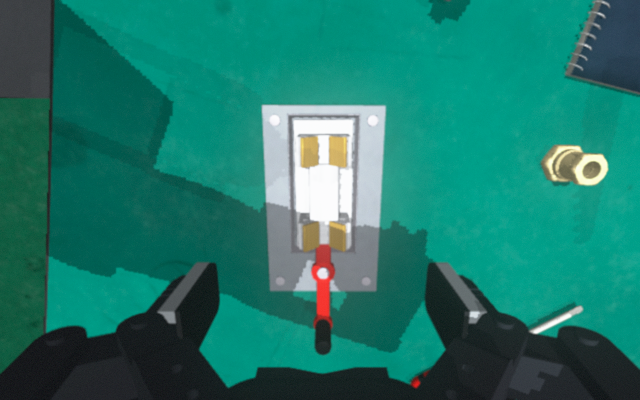

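The lever is in line with the fixture, pivot at (323,271), knob at (322,335) and nose over the foot end at (323,247). The block sits evenly in the pocket. Next the barrel.

```bash
python3 -m creep '{"xyz":[[0.04,0.025,0.01],[0.08,0.05,0.02],[0.12,0.075,0.03],[0.16,0.1,0.04],[0.2,0.12,0.05],[0.211,0.131,0.05],[0.211,0.131,0.05],[0.211,0.131,0.05]],"turn":[[0,0,5],[0,0,11],[0,0,17],[0,0,23],[0,0,29],[0,0,29],[0,0,29],[0,0,29]],"jaw":[1,1,1,1,1,1,1,1]}'
python3 - <<'E'
from h import *
import pickle
s,im=snap('wrist');c=cam('wrist',s);save(im,'w11.png')
R=Ro.from_euler('xyz',s['eef_rot'])
obs={}
for th,z in [('barrel',37),('lens',37),('rest',0)]:
    for d in pinpoint('wrist',th)[:1]: X=atz(c,d['position'],z); obs[th]=X; print(th,d['position'],round(d['conf'],2),X.round(1),'tool',R.inv().apply(X-s['tool_pos']).round(1))
v=(obs['lens']-obs['barrel']);print('len',np.hypot(*v[:2]),'yaw',np.arctan2(-v[0],v[1]))
# barrel body black mask
g=im.astype(int);m=(g.max(2)<70).astype(np.uint8);m[300:]=0
n,l,st,ce=cv2.connectedComponentsWithStats(m)
for i in np.argsort(-st[1:,4])[:4]+1: print(st[i],cv2.minAreaRect(np.argwhere(l==i)[:,::-1].astype(np.float32)))
# gold strips in w10
c10=pickle.load(open('w10.pkl','rb'))[0]; im=cv2.imread('pics/w10.png').astype(int)
m=((im[:,:,2]-im[:,:,0]>70)&(im[:,:,1]>80)).astype(np.uint8); m[:,:270]=0;m[:,380:]=0;m[260:]=0
p=np.argwhere(m)[:,::-1].astype(np.float32); b=cv2.boundingRect(p.astype(np.int32)); print('gold',b,len(p)); 
for q in [(b[0],b[1]),(b[0]+b[2],b[1]),(b[0]+b[2],b[1]+b[3]),(b[0],b[1]+b[3])]: 
    X=atz(c10,q,57);d=X[:2]-[539,-100.3];y=.236; print(q,(d[0]*np.cos(y)+d[1]*np.sin(y)).round(1),(-d[0]*np.sin(y)+d[1]*np.cos(y)).round(1))
print(s['tool_pos'],s['eef_rot'])
E
```

```text
time_s: 19.2
tool_pos: [614.8, 140.5, 150.5]
eef_rot: [3.142, 0.001, 1.301]
contact_force: [0.0, -1.0, 0.4]
width: 85.5
grip_force: 0.0
barrel [318.1, 197.9] 0.62 [612.9 141.7  37. ] tool [  0.8  -2.1 113.5]
lens [325.5, 116.9] 0.92 [634.2 198.   37. ] tool [ 60.7   3.3 113.4]
len 60.207194100558965 yaw -0.3609384016400788
[ 297  132   51  149 5294] ((321.37371826171875, 206.415283203125), (47.5236701965332, 147.5684051513672), 1.8476104736328125)
[425 263  36  37 797] ((442.5, 281.0), (36.0, 35.0), 90.0)
[184 263  35  37 771] ((201.0, 281.0), (36.0, 34.0), 90.0)
[460 276  28  24 204] ((472.9235534667969, 287.994140625), (35.034271240234375, 7.2671709060668945), 49.398704528808594)
gold (301, 136, 46, 115) 1464
(301, 136) -17.7 51.2
(347, 136) 19.6 51.2
(347, 251) 21.8 -49.8
(301, 251) -19.3 -49.9
[614.78897046 140.46914611 150.49859857] [3.14152588e+00 1.02284452e-03 1.30053090e+00]
```

View pics/w11.png

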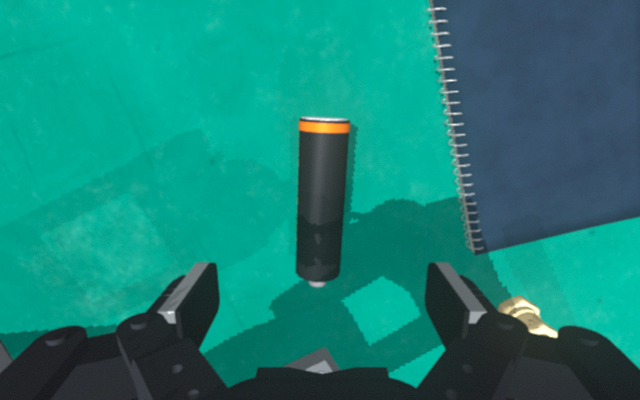

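The barrel runs from (325,117) at the glass end to (318,280), slightly turned relative to the tool. Both finger sides are clear.

```bash
python3 - <<'E'
from h import *
s=read_state();c=cam('wrist',s);R=Ro.from_euler('xyz',s['eef_rot']);im=cv2.imread('pics/w11.png').astype(int)
C=[]
for y in range(140,270,4):
    x=np.flatnonzero((im[y,280:365].max(1)<75)&(im[y,280:365,1]-im[y,280:365,2]<15))+280
    if len(x)>20:
        # silhouette edges are near the widest section (z~37)
        a,b=[R.inv().apply(atz(c,(q,y),37)-s['tool_pos']) for q in (x[0]-.5,x[-1]+.5)]; C.append([(a[0]+b[0])/2,(a[1]+b[1])/2,b[1]-a[1]])
C=np.array(C); print(C[::6].round(1)); p=np.polyfit(C[:,0],C[:,1],1); print('y0',p[1],'deg',np.degrees(np.arctan(p[0])),s['tool_pos'])
print('glass face top / rear end', R.inv().apply(atz(c,(325,118),45)-s['tool_pos']),R.inv().apply(atz(c,(318,281),30)-s['tool_pos']))
E
```

```text
[[ 44.4   1.9  33.5]
 [ 26.8   1.2  34.2]
 [  8.4   0.1  29.6]
 [-10.7   0.8  30.2]]
y0 0.6621924618342114 deg 1.2155553450196368 [614.71410074 139.83325167 150.94641048]
glass face top / rear end [ 60.26140295   2.8932708  105.93941011] [-73.82512563  -2.50100144 120.9555529 ]
```

```bash
python3 -m creep '{"xyz":[[0,0,0.04],[0,0,0.08],[0,0,0.115],[0,0,0.132],[0,0,0.132],[0,0,0.132],[0,0,0.132],[0,0,0.132],[0,0,0.132],[0,0,0.132],[0,0,0.132]],"turn":[[0,0,2.5],[0,0,2.5],[0,0,2.5],[0,0,2.5],[0,0,2.5],[0,0,2.5],[0,0,2.5],[0,0,2.5],[0,0,2.5],[0,0,2.5],[0,0,2.5]],"jaw":[1,1,1,1,1,0.2,0.2,0.2,0.2,0.2,0.2]}'
```

```text
time_s: 20.5
tool_pos: [614.3, 142.0, 20.2]
eef_rot: [-3.141, -0.001, 1.256]
contact_force: [-4.0, -0.1, 6.4]
width: 34.4
grip_force: 59.4
```

```bash
python3 -m creep '{"xyz":[[0,0,-0.015],[0,0,-0.06],[0,0,-0.1],[0,0,-0.11],[0,0,-0.11]],"turn":[[0,0,0],[0,0,0],[0,0,0],[0,0,0],[0,0,0]],"jaw":[0.2,0.2,0.2,0.2,0.2]}'
python3 - <<'E'
from h import *
s,im=snap('wrist');c=cam('wrist',s);save(im,'w12.png');R=Ro.from_euler('xyz',s['eef_rot']);z=s['tool_pos'][2]+17
for th in ('barrel','lens'):
    for d in pinpoint('wrist',th)[:1]: print(th,d['position'],round(d['conf'],2),R.inv().apply(atz(c,d['position'],z)-s['tool_pos']).round(1))
g=im.astype(int);m=((g[:,:,0]>180)&(g[:,:,1]>70)&(g[:,:,1]<160)&(g[:,:,2]<80)).astype(np.uint8);p=np.argwhere(m)[:,::-1]
print('orange',len(p),cv2.boundingRect(p.astype(np.int32)) if len(p) else 0)
to([539.5,-99.8,100],1.807)
E
```

```text
time_s: 21.0
tool_pos: [615.6, 141.7, 130.2]
eef_rot: [3.138, -0.002, 1.256]
contact_force: [-0.2, -0.3, -3.4]
width: 34.1
grip_force: 60.8
barrel [323.0, 291.5] 0.93 [ -3.5   1.3 -17. ]
lens [321.5, 137.1] 0.62 [ 58.6   0.6 -16.9]
orange 567 (271, 146, 102, 24)
t 21.15 at [613.2 141.2 125.9] xyz [-0.2519, 0.0046, 0.0265] turn [-0.27, 0.07, -31.55] F [ 0.4  0.  -3.5] w 34.13657871692485
```

```bash
python3 -m creep '{"xyz":[[-0.03,0.001,0],[-0.065,0.001,0],[-0.1,0.002,0],[-0.14,0.003,0],[-0.18,0.004,0],[-0.22,0.004,0],[-0.245,0.005,0],[-0.25,0.005,0.02],[-0.25,0.005,0.025],[-0.25,0.005,0.025]],"turn":[[0,0,-5],[0,0,-11],[0,0,-17],[0,0,-23],[0,0,-28],[0,0,-31.5],[0,0,-31.5],[0,0,-31.5],[0,0,-31.5],[0,0,-31.5]],"jaw":[0.2,0.2,0.2,0.2,0.2,0.2,0.2,0.2,0.2,0.2]}'
python3 - <<'E'
from h import *
s,im=snap('wrist');c=cam('wrist',s);save(im,'w13.png');R=Ro.from_euler('xyz',s['eef_rot']);z=s['tool_pos'][2]+17
for th,z in (('barrel',z),('lens',z),('vblock',8),('strip',8),('v_seat',67.5),('fixture',0),('lever_hinge',52),('lever_knob',52)):
    for d in pinpoint('wrist',th)[:2]: X=atz(c,d['position'],z);print(th,np.round(d['position']),round(d['conf'],2),X.round(1),R.inv().apply(X-s['tool_pos']).round(1))
g=im.astype(int)
m=((g[:,:,0]>180)&(g[:,:,1]>70)&(g[:,:,1]<160)&(g[:,:,2]<80)).astype(np.uint8);p=np.argwhere(m)[:,::-1]
print('orange',cv2.boundingRect(p.astype(np.int32)))
sat=(g[:,:,0]>0.75*g[:,:,1])   # plate edges vs teal
for y in (60,80,100,120,140,160): 
    x=np.flatnonzero(sat[y]); print(y,x[:1],x[-1:],end=' ')
print()
to([539,-97.9,51],1.807)
E
```

```text
time_s: 22.15
tool_pos: [540.7, -97.3, 101.1]
eef_rot: [-3.137, -0.002, 1.806]
contact_force: [-0.3, -0.5, -2.8]
width: 34.4
grip_force: 60.7
barrel [324. 290.] 0.76 [ 542.9 -100.   118.1] [ -3.1   1.4 -17. ]
lens [324. 136.] 0.79 [528.3 -40.  118.1] [ 58.7   1.2 -16.9]
lens [320. 291.] 0.66 [ 541.3 -100.8  118.1] [ -3.5  -0.3 -17. ]
orange (271, 146, 102, 24)
60 [] [] 80 [] [] 100 [230] [409] 120 [231] [407] 140 [233] [406] 160 [234] [405] 
t 22.6 at [542.5 -97.5 103.8] xyz [0.0005, -0.0035, 0.0528] turn [0.04, 0.02, -0.02] F [ 0.5 -0.7 -2.1] w 34.265756361220575
```

```bash
python3 - <<'E'
from h import *
s=read_state();c=cam('wrist',s);R=Ro.from_euler('xyz',s['eef_rot']);g=cv2.imread('pics/w13.png').astype(int)
sat=g[:,:,2]>0.75*g[:,:,1]
for x in (245,255,390,400):
    y=np.flatnonzero(sat[40:200,x])[0]+40; print(x,y,R.inv().apply(atz(c,(x,y-.5),20)-s['tool_pos']).round(1))
E
python3 -m creep '{"xyz":[[0,-0.0015,0.02],[0,-0.0015,0.035],[0,-0.0015,0.042],[0,-0.0015,0.046],[0,-0.0015,0.046],[0,-0.0015,0.046]],"turn":[[0,0,0],[0,0,0],[0,0,0],[0,0,0],[0,0,0],[0,0,0]],"jaw":[0.2,0.2,0.2,0.2,0.2,0.2]}'
```

```text
245 99 [ 72.7 -47.6  83.7]
255 99 [ 72.7 -41.4  83.7]
390 99 [72.7 42.7 83.8]
400 99 [72.7 48.9 83.8]
time_s: 23.2
tool_pos: [541.4, -98.3, 58.0]
eef_rot: [3.14, 0.001, 1.806]
contact_force: [-0.3, -0.5, -2.6]
width: 34.5
grip_force: 60.8
```

```bash
python3 -m creep '{"xyz":[[0,0,0.003],[0,0,0.005],[0,0,0.007],[0,0,0.008],[0,0,0.008],[0,0,0.008]],"turn":[[0,0,0],[0,0,0],[0,0,0],[0,0,0],[0,0,0],[0,0,0]],"jaw":[0.2,0.2,0.2,0.2,0.2,0.2]}'
```

```text
time_s: 23.8
tool_pos: [540.8, -98.3, 52.0]
eef_rot: [3.141, 0.001, 1.806]
contact_force: [-5.7, 0.3, 14.3]
width: 34.4
grip_force: 62.7
```

```bash
python3 -m creep '{"xyz":[[0,-0.0015,0],[0,-0.003,0],[0,-0.003,0],[0,-0.003,0]],"turn":[[0,0,0],[0,0,0],[0,0,0],[0,0,0]],"jaw":[0.2,0.2,0.2,0.2]}'
python3 -c "
from h import *
import time
for i in range(3): s=read_state();print(s['tool_pos'].round(1),np.round(s['contact_force'],1),np.round(s['moment'],2)); camera('wrist')"
```

```text
time_s: 24.2
tool_pos: [539.5, -98.7, 50.9]
eef_rot: [3.138, 0.001, 1.806]
contact_force: [0.8, 1.9, 7.6]
width: 34.2
grip_force: 61.6
[539.5 -98.7  50.9] [0.8 1.9 7.6] [ 0.4  -0.03  0.19]
[539.5 -98.8  50.9] [1.1 1.1 8. ] [ 0.35 -0.04  0.18]
[539.5 -98.7  50.9] [-0.2  2.   7.9] [ 0.36 -0.07  0.14]
```

```bash
python3 -m creep '{"xyz":[[0,0,0.0005],[0,0,0.0005],[0,0,0.0005]],"turn":[[0,0,0],[0,0,0],[0,0,0]],"jaw":[0.2,0.2,0.2]}'
python3 - <<'E'
from h import *
for i in range(3): s=read_state();print(s['tool_pos'].round(1),np.round(s['contact_force'],1),np.round(s['moment'],2)); im=camera('wrist')
c=cam('wrist',s);R=Ro.from_euler('xyz',s['eef_rot']);save(im,'w14.png')
for th,z in (('barrel',67.5),('lens',67.5)):
    for d in pinpoint('wrist',th)[:1]: X=atz(c,d['position'],z);print(th,round(d['conf'],2),R.inv().apply(X-s['tool_pos']).round(1))
g=im[:,:,::-1].astype(int);sat=g[:,:,2]>0.75*g[:,:,1]
for x in (225,235,400,410):
    y=np.flatnonzero(sat[20:200,x]);y=y[0]+20 if len(y) else 0; print(x,y,R.inv().apply(atz(c,(x,y-.5),20)-s['tool_pos']).round(1))
E
```

```text
time_s: 24.65
tool_pos: [539.5, -98.8, 50.8]
eef_rot: [3.138, 0.001, 1.806]
contact_force: [-1.3, 2.6, 10.5]
width: 34.4
grip_force: 62.1
[539.5 -98.8  50.8] [-1.3  2.6 10.5] [0.42 0.13 0.23]
[539.5 -98.7  50.8] [-0.1  2.  10.6] [0.41 0.06 0.22]
[539.5 -98.8  50.8] [-0.7  0.9 11. ] [0.43 0.2  0.25]
barrel 0.76 [ -2.5  -0.1 -16.7]
lens 0.68 [ 57.8   0.1 -16.8]
225 95 [ 73.8 -45.8  30.5]
235 95 [ 73.8 -41.   30.6]
400 95 [73.9 37.5 30.9]
410 95 [73.9 42.3 30.9]
```

```bash
python3 -m creep '{"xyz":[[0,0,0.0003],[0,0,0.0003],[0,0,0.0003],[0,0,0.0003]],"turn":[[0,0,0],[0,0,0],[0,0,0],[0,0,0]],"jaw":[0.2,0.2,0.2,0.2]}'
python3 - <<'E'
from h import *
for n in ('top','side'):
    camera(n);c=cam(n)
    for th,z in (('lever_knob',52),('lever_hinge',52),('barrel',67.5),('lens',67.5)): print(n,th,[(round(d['conf'],2),atz(c,d['position'],z)[:2].round()) for d in pinpoint(n,th)[:3]])
s=read_state();print(s['time_s'],np.round(s['contact_force'],1),s['tool_pos'].round(1))
E
```

```text
time_s: 25.3
tool_pos: [539.5, -98.8, 50.8]
eef_rot: [3.138, 0.001, 1.806]
contact_force: [-0.8, 2.7, 12.2]
width: 34.2
grip_force: 62.2
top lever_knob [(0.83, array([623., 424.]))]
top lever_hinge [(0.69, array([566., 394.]))]
top barrel [(0.53, array([544., -98.]))]
top lens [(0.79, array([522., -38.]))]
side lever_knob [(0.58, array([625., 414.]))]
side lever_hinge [(0.92, array([ 546., -157.])), (0.74, array([ 747., -138.])), (0.67, array([562., 381.]))]
side barrel [(0.61, array([ 543., -109.]))]
side lens [(0.7, array([523., -35.]))]
25.8 [-1.3  2.  12. ] [539.5 -98.7  50.8]
```

Barrel seated, no net side force, about 12 N measured down force (about 15 N with the barrel's weight). Handing in.

```bash
python3 -c "
from cell import *
print(job_done())"
```

```text
the job is handed in; nothing more can be done
None
```

I handed the job in at about 26 s: the V-block sits home in the grey fixture, the lever is shut, and the barrel lies in the V, glass end away from the lever and about 1 mm off centre, still gripped and pressed down with about 12–15 N; I saw the lever shut before placing the barrel but couldn't re-check it afterwards.

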